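Hang a file back on the desk frame between its neighbours

TASK

Take the file that leans on the sloped rest and hang it upright in the gap between the two files on the frame, both of its hooks over the rails. The rails' height is adjustable, so feel for them: set the file down gently and let go only once its hooks carry it, do not shove the hanging files about, and leave the other things on the desk alone.

Things in the scene. Friction and masses are not known exactly. Their poses are not given: they have to be found in the camera images.
- file: File to hang: stiff brown panel 10 mm thick (own x), 140 wide (y), under a dark steel bar 12 x 186 x 10 (x, y, z) with hook ends; grey tab up from its middle, 10 thick (x), 44 wide (y). 0.12 to 0.21 kg. Origin: middle of the bar's underside; z up the file: panel -80 to 0, bar 0 to 10, tab 10 to 44 mm. At the start it leans 20 degrees on the rest, top towards the robot.
- file_tab (a point): Grip point in the tab's middle, on the file's own z, 34 mm above its origin; axes as the file's. Grip across the 10 mm thickness with the fingers pointing down the file's own z, so tilted 20 degrees at the start.
- file_hook (a point): Lower end of the hook at the bar's +y end, 14 mm below the bar's underside and 90 mm from the middle; a mirrored one is at the -y end. Each hook is 6 mm wide; inner faces 87 mm from the middle.
- rest: Fixed sloped rest: wood foot 110 x 120 mm, dark steel back plate leaning 20 degrees, top to own -x (robot side). The file lies on its +x face, foot in a ledge 22 mm deep with a 14 mm lip. The plate ends 20 mm below the file's bar, so bar and tab are free. Draw the file out 20 mm or more along its own z before moving it aside. Origin: on the desk under the foot of the slope.
- frame_base: Fixed hanging-file frame: wood foot 150 (x) x 190 (y) x 12 mm, four tubes, and two rigid level steel rails along own x, 140 mm long, 6 mm wide, centred at y = +-80 mm, with crossbars at x = +-67. Their top is 115 to 145 mm above the desk, set anew each time and not reported: feel or see it. Origin: middle of the foot's underside, on the desk; z up.
- frame_mid (a point): Point on the desk under the middle of the gap where the file belongs (same as the frame's origin, axes as the frame's). Hung, the file has its y along the frame's y, either way round, its origin above this point at the height of the rails' top, and 4 mm of play each way across the rails.
- near_file (a joint): Swing (rad) of the like-shaped file that hangs 20 mm to the frame's -x side of the middle, its tab 45 mm to +y. 0 is straight; it swings freely about the line through the rails' tops and cannot come off. The free gap between the two hanging panels is 30 mm, between their bars 28 mm; tabs end 44 mm above the rails' top.
- far_file (a joint): Swing (rad) of the like-shaped file that hangs 20 mm to the frame's +x side of the middle, its tab 45 mm to the -y side; otherwise as near_file.
- pen: Bystander: black pen, 145 mm, at the front edge of the desk. Origin at its underside.
- stapler: Bystander: black stapler, 136 mm long, behind the work. Origin at its underside.
- power_bank: Bystander: black power bank 68 x 128 x 23 mm, behind the work. Origin at its underside.

How it is judged:
By the outcome, as a careful person would: the job done as asked, in the order asked, and still so for the second after the job is handed in, with the robot touching nothing.
It also fails if it takes over 43 s, if anything falls off the work surface, if the arm or the gripper's body presses on something with over 40 N, if the wrist force passes 120 N, or if a joint passes its speed limit or range.

ROBOT

A 6-joint arm with a two-finger parallel gripper is mounted at the origin on a cart in front of the work surface, level with it; the furniture and walls round the work are solid. World frame = base frame: x ahead of the robot, y to its left, z up, the work surface at z = 0. Lengths are in m, angles in rad, forces in N, time in s.
With the tool pointing down it reaches from about 0.35 to 0.85 m from the base axis. Payload 8.1 kg.
Tool frame: the origin (TCP) lies at the very end of the fingers, on their centre line; the grasp point (between the pads) lies 19 mm behind it; z points along the fingers, y is the line along which they close (so a half turn about z gives the same grasp; the last joint's range is limited). The gripper opens to 93 mm and grips with 3 to 60 N. Pads are 15 mm wide; open, the fingers measure 128 mm over their backs; the gripper's body (75 mm by 188 mm) begins 65 mm behind the grasp point.
Start: joints at [1.019, 0.13, 1.488, -0, 1.523, -0.085], TCP at [0.27, 0.536, 0.219] pointing down, gripper open.
Joint ranges: [-2.96, 2.96], [-0.89, 2.26], [0.02, 2.5], [-1.34, 4.48], [0, 2.73], [-2.66, 2.66]. Speed limits (rad/s): [2.39, 2.39, 2.79, 3.14, 3.14, 3.14].

INTERFACE

Orientations are given as a rotation vector (axis times angle).
In Python, from plant import monitor, eyes, ticket gives the robot as it stands.
- The arm moves only by the tool arm_command, never from a script. Its argument "deltas" is a list that holds one entry, the list of rows, each a list of 6 numbers: the shift along the world's x, y, z in cm, then the turn, a rotation vector about the world's x, y, z in degrees. In form: [[[tx, ty, tz, rx, ry, rz], ...]]. A call has 1 to 12 rows; each row shifts and turns the commanded pose from where the row before left it; what a row does not reach is not made up. A row lasts 1/12 s, in which the tool goes at most 41.7 mm and 7.16 degrees, less where a joint would pass 70% of its speed; a pose out of reach is approached as far as the arm can. A call is refused whole if a number of a shift passes 4.17 or a number of a turn 7.16, either way. A call with a gripper value outside its range is refused whole. "gripper" is the opening, from -1 (shut) to 1 (fully open), set as the call begins (left out, the last holds). The fingers move at their own pace and stop on an object; "squeeze" is the grip in N (left out, the last holds). Time passes only in rows, so rows that do not move let the fingers close. It gives the time, the measured TCP pose, the force, the opening and the grip force at its end, in the units of the state.
- monitor.read_state(): the state, without advancing time (a new reading comes with each control period).
- eyes.read_camera(name): name is "side" or "top"; returns the picture (420x560x3 uint8, blue, green, red); there is no depth.
- eyes.camera_model(name): a dict with "fx", "fy", "cx", "cy" (pixels), "k1" (the pictures are not rectified: a ray, as slopes to the right and down, at radius r is drawn at 1 + k1 r^2 times it, then the intrinsics apply), "rvec" (rotation vector, rad) and "tvec" (3), from world to camera coordinates, as OpenCV has them. Camera axes: x right, y down, z forward; pixel columns grow to the right and rows downward; lengths in m; the calibration is good to about 2 mm. A picture is of the moment at which its call begins. camera_model takes no time and is no camera call.
- ticket.close_job(): hands the job in; it is judged then, once.
The state is a dict: "t": time; "q": joint angles; "dq": joint speeds; "joint_torque": joint torques, N m; "tool_pos": TCP position; "orientation": TCP orientation; "force": force on the tool from outside, world axes, zero at the start; "wrist_torque": the same for the moment, N m; "opening": finger opening in m; "gripper_force": force on a finger pad.
Only numpy, scipy, OpenCV 4.12 (cv2) and the standard library are available. Lean on these libraries where they do the work, as an engineer would, in place of code of your own. Each camera call takes 0.05 s, during which the arm holds its last target. There are 200 camera calls.

## Working session

There is one attempt and no reset: what is moved stays moved. The work goes in short steps, Python scripts to look and compute and a tool call to move; the robot and the scene stay as the last step left them, time stands still between calls to the robot, and variables do not carry over. Pictures are saved under pics/ and viewed, at most 10 in all, crops included, and the job is handed in when it is done.

Besides the shell and the picture viewer there is one more tool, called after "Request:" as name(argument=value, ...) on one line, values as JSON. arm_command: Moves the arm, as the interface text tells. Its arguments: {"type":"object","properties":{"deltas":{"type":"array"},"gripper":{"type":"number"},"squeeze":{"type":"number"}},"required":["deltas"]}

```bash
mkdir -p pics
cat > h.py <<'E'
import numpy as np, cv2
from plant import monitor, eyes, ticket
def snap(n,f):
    im=eyes.read_camera(n); cv2.imwrite('pics/'+f,im); return im
E
python3 - <<'E'
from h import *
for n in('side','top'):
    snap(n,n+'0.png'); print(n,eyes.camera_model(n))
s=monitor.read_state(); print(s)
E
```

```text
side {'fx': 479.3430145974408, 'fy': 479.3430145974408, 'cx': 281.20449322265387, 'cy': 206.1356506206407, 'k1': 0.043670090189151176, 'rvec': array([ 2.31915792, -1.2171014 ,  0.34200427]), 'tvec': array([-0.12439062,  0.62439335,  0.72039824])}
top {'fx': 393.6805817733532, 'fy': 393.6805817733532, 'cx': 288.21296320344163, 'cy': 205.47995634043178, 'k1': 0.008971680516332538, 'rvec': array([ 2.13703109, -2.1962475 ,  0.09898133]), 'tvec': array([0.28231893, 0.63372773, 0.90456359])}
{'t': 0.1, 'q': array([ 1.01859713e+00,  1.31097873e-01,  1.48914709e+00,  5.99425673e-06,
        1.52300782e+00, -8.54048689e-02]), 'dq': array([-6.14739956e-05, -2.26436287e-03, -2.96489987e-03, -9.91593523e-04,
       -1.85822370e-03, -2.67675810e-03]), 'joint_torque': array([ 1.04363338e-03, -5.61336565e+01, -4.93100595e+01,  7.69380759e-02,
        2.90670712e-02, -7.45063608e-05]), 'tool_pos': array([0.26972895, 0.53538537, 0.21769784]), 'orientation': array([-7.26478383e-01, -3.05589965e+00,  2.47295608e-03]), 'force': array([-0.43110518,  1.16403595,  0.93011109]), 'wrist_torque': array([-0.01129682,  0.01470284,  0.02231522]), 'gripper_force': 0.0, 'opening': 0.09238380519673399}
```

View pics/side0.png

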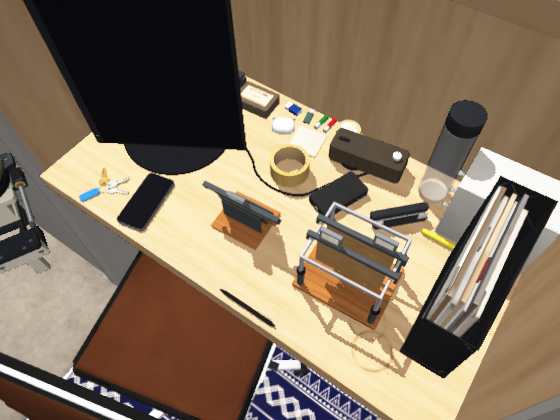

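View pics/top0.png

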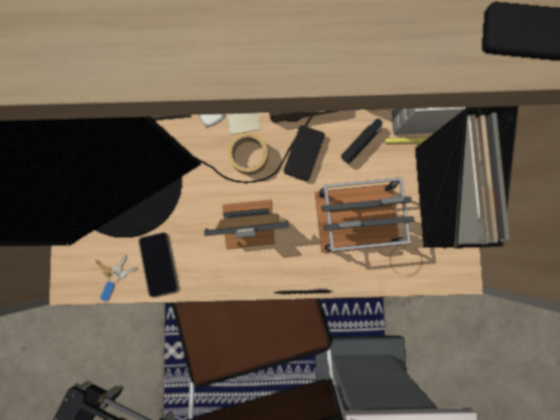

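The side view shows the file at about (241,205) and the frame at (352,265). The top view shows the file's bar from (205,231) to (287,226) and the frame at (365,215). Next I'll enlarge both.

Run:
```python
from h import *
a=cv2.imread('pics/side0.png'); b=cv2.imread('pics/top0.png')
def crop(im,x,y,w,h,k): return cv2.resize(im[y:y+h,x:x+w],None,fx=k,fy=k,interpolation=cv2.INTER_CUBIC)
cv2.imwrite('pics/sideA.png',np.vstack([crop(a,195,170,100,75,4)]+[])) 
cv2.imwrite('pics/cs.png',np.hstack([crop(a,195,170,95,100,4)[:400],crop(a,290,195,105,100,4)[:400]] ) if 0 else crop(a,195,175,230,160,3.47826087))
cv2.imwrite('pics/ct.png',crop(b,195,170,230,100,3.47826087))
```

```text
(no output)
```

View pics/cs.png

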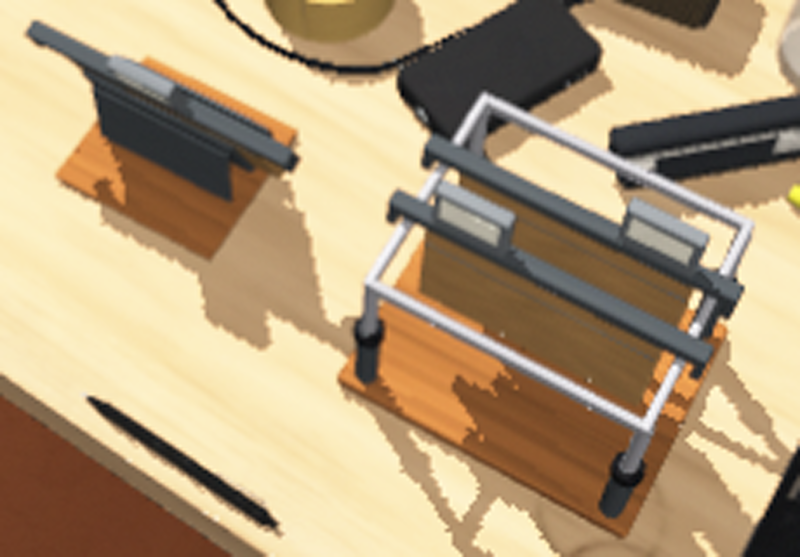

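View pics/ct.png

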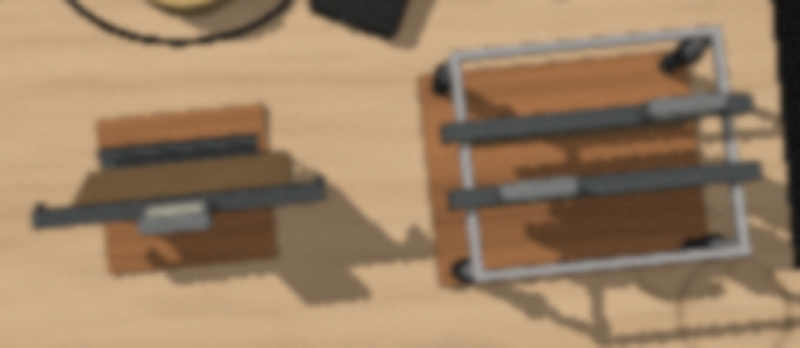

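The crops show these edges clearly:
- **File:** bar ends at about (34,216) and (324,188) in the top crop, and (33,30) and (292,160) in the side crop.
- **Frame:** rail corners at (372,283), (648,428), (748,225) and (487,97) in the side crop.

I'll fit the poses now and overlay them as a check.

```bash
cat >> h.py <<'E'
from scipy.spatial.transform import Rotation as R
from scipy.optimize import least_squares
def proj(n,P):
    m=eyes.camera_model(n); c=np.atleast_2d(P)@cv2.Rodrigues(m['rvec'])[0].T+m['tvec']
    u=c[:,:2]/c[:,2:]; u=u*(1+m['k1']*(u**2).sum(1,keepdims=True))
    return u*[m['fx'],m['fy']]+[m['cx'],m['cy']]
K=3.47826087
OFF={'side':(195,175),'top':(195,170)}
def uncrop(n,p): return (np.array(p)+.5)/K-.5+OFF[n]
def crop_px(n,p): return (p-np.array(OFF[n])+.5)*K-.5
def frame(v,P): return R.from_euler('z',v[2]).apply(np.atleast_2d(P))+[v[0],v[1],0]
def filep(v,P,lean=20): # v=x,y,z origin,yaw
    return (R.from_euler('z',v[3])*R.from_euler('y',-lean,degrees=True)).apply(np.atleast_2d(P))+v[:3]
E
cat > fit.py <<'E'
from h import *
fp=lambda H:{'side':([(-.067,.08,H),(-.067,-.08,H),(.067,-.08,H),(.067,.08,H),(-.075,.095,.012),(-.075,-.095,.012)],
  [(372,283),(648,428),(748,225),(487,97),(341,378),(625,535)]),
 'top':([(.067,.08,H),(.067,-.08,H),(-.067,-.08,H),(-.067,.08,H),(.075,.095,.012),(-.075,.095,.012)],[(455,60),(718,35),(742,247),(478,274),(420,78),(441,286)])}
def rf(v): return np.concatenate([(proj(n,frame(v,a))-uncrop(n,b)).ravel() for n,(a,b) in fp(v[3]-.003).items()])
s=least_squares(rf,[.55,-.1,0,.13],loss='soft_l1'); F=s.x; print('frame x y yaw H',F,np.abs(s.fun).max(),rf(F).round(1))
ff={'side':([(0,.093,.010),(0,-.093,.010),(0,.022,.044),(0,-.022,.044)],[(36,25),(294,155),(112,60),(175,96)]),
 'top':([(0,.093,.010),(0,-.093,.010),(0,.022,.044),(0,-.022,.044)],[(34,213),(324,185),(139,226),(209,221)])}
def r2(v): return np.concatenate([(proj(n,filep(v,a))-uncrop(n,b)).ravel() for n,(a,b) in ff.items()])
s=least_squares(r2,[.5,.2,.1,0],loss='soft_l1'); V=s.x; print('file',V,r2(V).round(1))
np.savez('fit.npz',F=F,V=V)
def box(x,y,z): return [(a,b,c) for a in x for b in y for c in z]
E_=[(0,1),(2,3),(4,5),(6,7),(0,2),(1,3),(4,6),(5,7),(0,4),(1,5),(2,6),(3,7)]
out=[]
for n,h in(('side',556),('top',348)):
    im=cv2.imread('pics/c'+n[0]+'.png')
    for pts,c in [(filep(V,box((-.006,.006),(-.093,.093),(0,.01))),(0,255,0)),(filep(V,box((-.005,.005),(-.022,.022),(.01,.044))),(0,0,255)),
      (frame(F,box((-.07,.07),(.077,.083),(F[3]-.006,F[3]))),(255,0,255)),(frame(F,box((-.07,.07),(-.083,-.077),(F[3]-.006,F[3]))),(255,0,255)),
      (frame(F,box((-.075,.075),(-.095,.095),(0,.012))),(255,255,0)),
      *[(frame(F,np.array(box((-.006,.006),(-.093,.093),(0,.01)))+[d,0,F[3]]),(0,255,0)) for d in(-.02,.02)]]:
        p=crop_px(n,proj(n,pts)).round().astype(int)
        for a,b in E_: cv2.line(im,tuple(map(int,p[a])),tuple(map(int,p[b])),c,1)
    cv2.imwrite('pics/o'+n+'.png',im); out.append(im)
im=np.vstack(out); cv2.imwrite('pics/over.png',cv2.resize(im,None,fx=.66,fy=.66,interpolation=cv2.INTER_AREA))
E
python3 fit.py; python3 -c "
import cv2;print(cv2.imread('pics/over.png').shape)"
```

```text
frame x y yaw H [0.60952714 0.09943387 0.07141654 0.14159944] 1.5000774056824753 [-0.3 -0.1 -0.3 -0.1  0.5  0.3 -0.2  0.9 -1.3 -0.6  0.9  0.3  0.1 -1.2
 -0.3 -1.5  0.9  0.8  0.4  0.6 -0.7 -1.3 -0.2  0.5]
file [0.59122947 0.35862406 0.09171304 0.06822815] [-0.7  0.4 -0.3  1.1  0.4 -0.1  0.4 -1.2 -0.6  0.9  0.4  0.9 -0.3 -1.
  0.4 -1.6]
(597, 528, 3)
```

View pics/over.png

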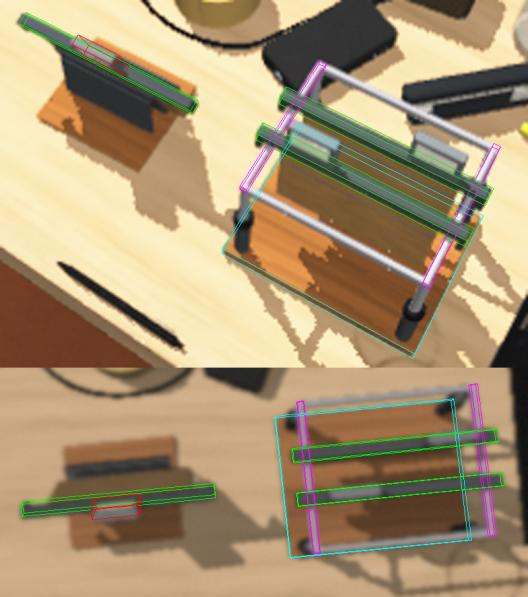

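The frame fit matches in both views. The tab overlay in the top view sits slightly too far from the robot because I took the bar's top face a little too high there. I'll correct that and refit, check how much room the monitor leaves, and work out the approach.

```bash
sed -i 's/(34,213),(324,185)/(34,218),(324,190)/' fit.py; python3 fit.py | tail -2
cat >> h.py <<'E'
try:
    z_=np.load('fit.npz'); F=z_['F']; V=z_['V']
except Exception: pass
def tri(ps,pt):
    r=least_squares(lambda X:np.r_[proj('side',X)[0]-ps,proj('top',X)[0]-pt],[.6,.3,.2]); return r.x.round(3),r.fun.round(1)
def Rfile(yaw,lean): return R.from_euler('z',yaw)*R.from_euler('y',-lean,degrees=True)
def tool_for(Rf): # tool z=-file z, tool y=+file x
    M=Rf.as_matrix(); return R.from_matrix(np.c_[-M[:,1],M[:,0],-M[:,2]] if 0 else np.c_[np.cross(M[:,0],-M[:,2]),M[:,0],-M[:,2]])
def need(pos,Rt,s=None):
    s=s or monitor.read_state(); d=(np.array(pos)-s['tool_pos'])*100
    print('shift cm',d.round(2),'turn deg',np.degrees((Rt*R.from_rotvec(s['orientation']).inv()).as_rotvec()).round(2))
E
python3 - <<'E'
from h import *
print('monitor',tri((245,150),(200,160)))
for n in('side','top'):
    m=eyes.camera_model(n); print(n,-cv2.Rodrigues(m['rvec'])[0].T@m['tvec'])
Rf=Rfile(V[3],20); ez=Rf.apply([0,0,1]); g=V[:3]+.016*ez
print('graspTCP',g,'pre',g+.09*ez)
need(g+.09*ez,tool_for(Rfile(V[3],0))); need(g+.09*ez,tool_for(Rf)); print('ez',ez, 'ey',Rf.apply([0,1,0]))
E
```

```text
file [0.58976259 0.35795081 0.0939265  0.06759057] [-1.   0.4 -0.5  1.3  0.1 -0.1  0.1 -1.1 -0.5  0.1  0.7  0.1 -0.1 -0.4
  0.6 -0.9]
monitor (array([0.762, 0.484, 0.003]), array([ 1.2, -0. , -0.9,  0.7]))
side [ 0.19341603 -0.02590358  0.94139947]
top [0.54836469 0.25883141 0.96532511]
graspTCP [0.58430276 0.35758122 0.10896158] pre [0.55359124 0.35550224 0.19353392]
shift cm [ 28.39 -17.99  -2.42] turn deg [ 5.000e-02 -9.000e-02 -5.938e+01]
shift cm [ 28.39 -17.99  -2.42] turn deg [ 11.61 -17.52 -58.75]
ez [-0.34123918 -0.02309974  0.93969262] ey [-0.06753912  0.99771663  0.        ]
```

Run:
```python
from h import *
for z in(.3,.5,.7,.8):
  for px in((230,105),(400,98)):
    X=least_squares(lambda v:proj('top',[v[0],v[1],z])[0]-px,[.7,.3]).x
    print(z,X.round(3),proj('side',[*X,z])[0].round())
```

```text
0.3 [0.793 0.36 ] [297.  70.]
0.3 [0.797 0.064] [440. 136.]
0.5 [0.72 0.33] [289.   1.]
0.5 [0.722 0.122] [417.  54.]
0.7 [0.646 0.299] [ 274. -128.]
0.7 [0.647 0.181] [376. -95.]
0.8 [0.609 0.284] [ 260. -249.]
0.8 [0.61 0.21] [ 340. -230.]
```

Request:
arm_command(deltas=[[[0, 0, 1, 0, 0, -5], [1.5, -1, 1, 0, 0, -5], [2.5, -1.5, 0, 0, 0, -5], [3, -2, 0, 0, 0, -5], [3, -2, 0, 0, 0, -5], [3, -2, 0, 0, 0, -5], [3, -2, 0, 0, 0, -5], [3, -2, 0, 0, 0, -5], [3, -2, 0, 0, 0, -5], [2, -1.5, 0, 0, 0, -5], [2, -1, 0, 0, 0, -5], [1, -1, 0, 0, 0, -4.4]]], gripper=0.2)

```text
t: 1.1
tool_pos: [0.5419, 0.354, 0.2377]
orientation: [2.153, 2.288, -0.002]
force: [0.8, 0.2, -0.6]
opening: 0.0559
gripper_force: 0.0
```

Request:
arm_command(deltas=[[[0.3, 0.1, -0.5, 0.34, -5, 0], [0.3, 0.1, -1, 0.34, -5, 0], [0.3, 0, -1, 0.34, -5, 0], [0.3, 0, -1, 0.34, -5, 0], [0, 0, -0.7, 0, 0, 0], [0, 0, 0, 0, 0, 0]]])

```text
t: 1.6
tool_pos: [0.5491, 0.3569, 0.193]
orientation: [1.967, 2.108, 0.363]
force: [0.2, 0.6, 0.5]
opening: 0.0557
gripper_force: 0.0
```

Run:
```python
from h import *
Rf=Rfile(V[3],20); ez=Rf.apply([0,0,1]); g=V[:3]+.016*ez
need(g+.05*ez,tool_for(Rf)); need(g,tool_for(Rf)); s=monitor.read_state(); print(s['q'],s['force'])
im=snap('side','s1.png'); im2=snap('top','t1.png')
c=lambda im,x,y:cv2.resize(im[y:y+110,x:x+150],None,fx=4,fy=4,interpolation=cv2.INTER_CUBIC)[:300 if 0 else 440]
cv2.imwrite('pics/c1.png',cv2.resize(np.vstack([c(im,175,120),c(im2,180,170)]),None,fx=.66,fy=.66))
```

```text
shift cm [ 1.81 -0.05 -3.7 ] turn deg [ 0.17 -0.34 -0.05]
shift cm [ 3.52  0.07 -8.4 ] turn deg [ 0.17 -0.34 -0.05]
[ 0.59709597  0.01725665  1.69445425 -0.19021378  1.13890543  0.58261222] [0.23943183 0.56006078 0.49417504]
```

View pics/c1.png

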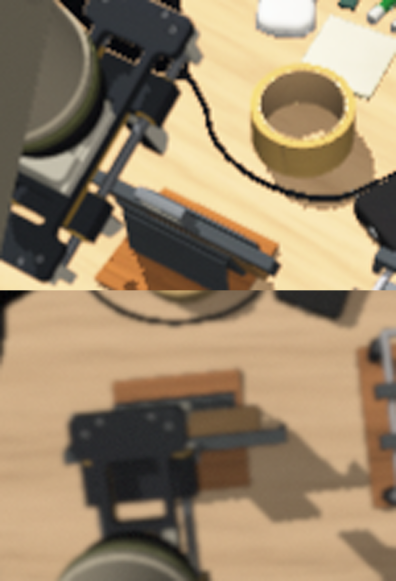

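The gripper is tilted and lined up with the tab: fingers at about (150,135) and (80,225) in the upper half, tab at (165,205). I'll go down along the file's own z.

Request:
arm_command(deltas=[[[0.5, 0, -1, 0, 0, 0], [0.7, 0, -1.8, 0, 0, 0], [0.7, 0, -1.8, 0, 0, 0], [0.6, 0, -1.5, 0, 0, 0], [0.4, 0.1, -1, 0, 0, 0], [0.3, 0, -0.7, 0, 0, 0], [0.2, 0, -0.4, 0, 0, 0], [0, 0, 0, 0, 0, 0]]])

```text
t: 2.37
tool_pos: [0.5865, 0.3586, 0.114]
orientation: [1.967, 2.103, 0.371]
force: [0.3, 0.3, -0.6]
opening: 0.0559
gripper_force: 0.0
```

Run:
```python
from h import *
Rf=Rfile(V[3],20); ez=Rf.apply([0,0,1]); g=V[:3]+.016*ez
need(g,tool_for(Rf)); s=monitor.read_state(); print(s['force'],s['tool_pos'])
im=snap('side','s2.png'); 
cv2.imwrite('pics/c2.png',cv2.resize(im[150:250,180:300],None,fx=5,fy=5,interpolation=cv2.INTER_CUBIC))
```

```text
shift cm [-0.22 -0.1  -0.5 ] turn deg [0.01 0.   0.04]
[ 0.30785143  0.34747685 -0.5778635 ] [0.58648253 0.35861638 0.11400727]
```

View pics/c2.png

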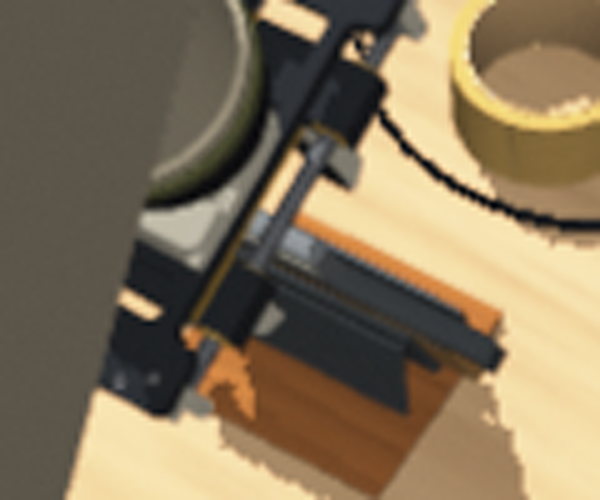

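The fingers straddle the tab, with the near pad at about (270,320). I'll trim the position and close gently.

Request:
arm_command(deltas=[[[-0.1, 0, -0.2, 0, 0, 0], [-0.1, -0.1, -0.2, 0, 0, 0], [0, 0, 0, 0, 0, 0], [0, 0, 0, 0, 0, 0], [0, 0, 0, 0, 0, 0], [0, 0, 0, 0, 0, 0]]], gripper=-1, squeeze=4)

```text
t: 2.92
tool_pos: [0.5841, 0.358, 0.111]
orientation: [1.966, 2.103, 0.373]
force: [0.1, 0.1, -0.3]
opening: 0.0204
gripper_force: 0.0
```

Request:
arm_command(deltas=[[[0, 0, 0, 0, 0, 0], [0, 0, 0, 0, 0, 0], [0, 0, 0, 0, 0, 0], [0, 0, 0, 0, 0, 0], [0, 0, 0, 0, 0, 0], [0, 0, 0, 0, 0, 0]]])

```text
t: 3.42
tool_pos: [0.584, 0.3579, 0.1108]
orientation: [1.966, 2.104, 0.372]
force: [-2.6, -0.9, 2.5]
opening: 0.0101
gripper_force: 4.0
```

Request:
arm_command(deltas=[[[-0.1, 0, 0, 0, 0, 0], [0, 0, 0, 0, 0, 0], [0, 0, 0, 0, 0, 0], [-0.17, 0, 0.47, 0, 0, 0], [-0.34, 0, 0.94, 0, 0, 0], [-0.34, -0.1, 0.94, 0, 0, 0], [0, 0, 0, 0, 0, 0]]], squeeze=25)

```text
t: 4.0
tool_pos: [0.575, 0.3573, 0.1365]
orientation: [1.966, 2.103, 0.375]
force: [1.6, 0.2, -1.3]
opening: 0.01
gripper_force: 25.0
```

The file is lifted and held. I'll draw it out further along its own z, then raise it and turn it upright.

Request:
arm_command(deltas=[[[-0.5, 0, 1.4, 0, 0, 0], [-0.6, 0, 1.8, 0, 0, 0], [-0.6, 0, 1.8, 0, 0, 0], [-0.3, 0, 2, 0, 0, 0], [0, 0, 2, 0, 0, 0], [0, 0, 2, 0, 0, 0], [0, 0, 2, -0.34, 5, 0], [0, 0, 1.8, -0.34, 5, 0], [0, 0, 1.5, -0.34, 5, 0], [0, 0, 0.5, -0.34, 5, 0], [0, 0, 0, 0, 0, 0], [0, 0, 0, 0, 0, 0]]])

```text
t: 5.0
tool_pos: [0.5554, 0.3564, 0.2997]
orientation: [2.147, 2.293, -0.003]
force: [-0.5, 1.0, -1.5]
opening: 0.01
gripper_force: 25.0
```

Run:
```python
from h import *
need([F[0],F[1],F[3]+.16],tool_for(Rfile(F[2],0))); s=monitor.read_state(); print(s['q'],s['force'],F)
im=snap('side','s3.png'); im2=snap('top','t3.png')
k=lambda im,x,y,w,h:cv2.resize(im[y:y+h,x:x+w],None,fx=3,fy=3,interpolation=cv2.INTER_CUBIC)
cv2.imwrite('pics/c3.png',np.hstack([k(im,160,90,130,150),k(im2,170,130,130,150)]))
```

```text
shift cm [  5.41 -25.7    0.19] turn deg [ 0.08 -0.05  0.32]
[ 4.93320475e-01  2.79261328e-01  1.17296319e+00 -7.32837974e-04
  1.69083754e+00  4.27450939e-01] [-0.51829623  1.01148354 -1.51662429] [0.60952714 0.09943387 0.07141654 0.14159944]
```

View pics/c3.png

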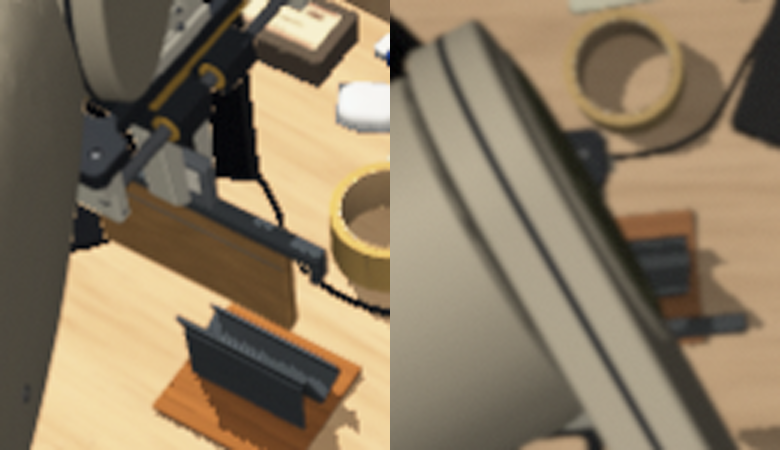

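The file hangs upright and clear in the gripper, with its bar's -y end at about (327,247) in the left half and (748,323) in the right half. I'll measure where it sits in the hand.

Run:
```python
from h import *
s=monitor.read_state(); Rt=R.from_rotvec(s['orientation']).as_matrix()
M=R.from_matrix(np.c_[np.cross(-Rt[:,2],Rt[:,1]),Rt[:,1],-Rt[:,2]][:,[1,0,2]]) # x=tool y, y, z=-tool z
print(M.as_matrix().round(2))
obs=[('side',(0,-.093,.01),(269,172.3)),('side',(-.005,-.07,-.08),(258,198.7)),('side',(0,-.09,-.014),(265.5,183.2)),('top',(0,-.093,.01),(289.3,237.6))]
f=lambda o:np.concatenate([(proj(n,s['tool_pos']+M.apply(np.array(p)+o))[0]-q) for n,p,q in obs])
for z in (-.016,-.018): print(f(np.array([0,0,z])).round(1))
r=least_squares(f,[0,0,-.017]); print(r.x,r.fun.round(1))
```

```text
[[ 1.   -0.07 -0.  ]
 [ 0.07  1.    0.  ]
 [ 0.   -0.    1.  ]]
[-2.4  3.8 -1.9  3.   0.1  0.5 -0.7  0.1]
[-2.4  4.5 -1.8  3.6  0.1  1.1 -0.7  0.1]
[ 0.00068651 -0.00221943 -0.00800852] [-1.2  1.2 -0.8  0.9  1.2 -2.   0.6 -0.5]
```

Request:
arm_command(deltas=[[[0.3, -1, 0, 0, 0, 0], [0.5, -2, 0, 0, 0, 0], [0.5, -2.5, 0, 0, 0, 0], [0.6, -2.7, 0, 0, 0, 0], [0.6, -2.7, 0, 0, 0, 0], [0.6, -2.7, 0, 0, 0, 0], [0.6, -2.7, 0, 0, 0, 0], [0.6, -2.7, 0, 0, 0, 0], [0.5, -2.5, 0, 0, 0, 0], [0.3, -2.2, 0, 0, 0, 0], [0.2, -1.5, 0.2, 0, 0, 0.3], [0, -0.5, 0, 0, 0, 0]]])

```text
t: 6.1
tool_pos: [0.607, 0.0971, 0.3048]
orientation: [2.14, 2.297, 0.001]
force: [-0.5, -0.0, -1.0]
opening: 0.0098
gripper_force: 25.0
```

Run:
```python
from h import *
im=snap('side','s4.png'); im2=snap('top','t4.png')
k=lambda im,x,y,w,h:cv2.resize(im[y:y+h,x:x+w],None,fx=4,fy=4,interpolation=cv2.INTER_CUBIC)
cv2.imwrite('pics/c4.png',np.vstack([k(im,250,150,180,80)[:320],k(im2,280,170,180,70)]))
cv2.imwrite('pics/c4.png',np.hstack([cv2.resize(im[120:320,280:420],None,fx=3,fy=3,interpolation=cv2.INTER_CUBIC),cv2.resize(im2[120:320,300:426],None,fx=3,fy=3,interpolation=cv2.INTER_CUBIC)]))
```

```text
(no output)
```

View pics/c4.png

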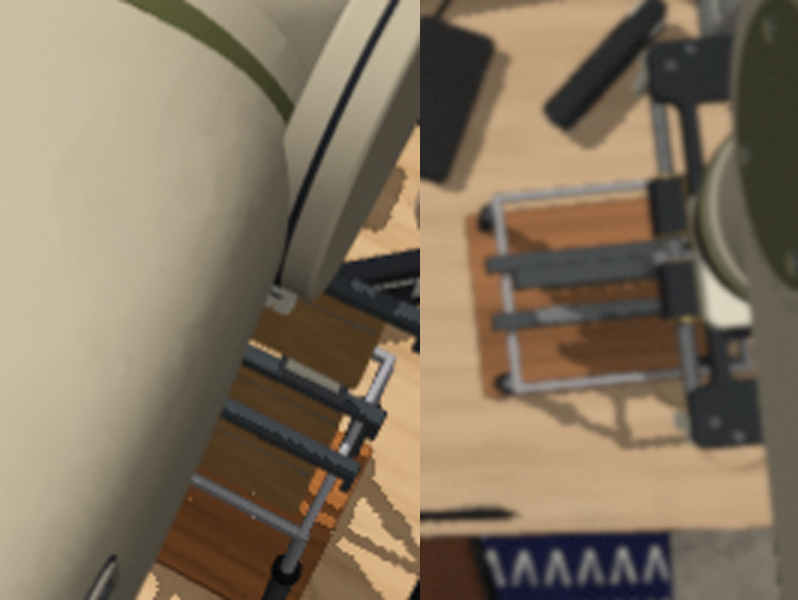

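The upper-rear bar of the held file has its left end at about (513,276) in the right half. The hanging bars' left ends are at (490,264) and (495,321). I'll compare these with the predicted positions.

```bash
cat >> h.py <<'E'
def held(P,off=(0,0,-.017)):
    s=monitor.read_state(); Rt=R.from_rotvec(s['orientation']).as_matrix()
    return s['tool_pos']+np.atleast_2d(np.array(P)+off)@np.c_[Rt[:,1],-np.cross(Rt[:,1],-Rt[:,2]) if 0 else np.cross(-Rt[:,2],Rt[:,1]),-Rt[:,2]].T
E
python3 - <<'E'
from h import *
T=lambda p:((p-np.array([300,120])+.5)*3-.5+[420,0]).round(1)
print('held bar +y end',T(proj('top',held([(0,.093,.01),(-.006,.093,.01),(.006,.093,.01),(0,.07,-.08)]))))
for d in(-.02,.02): print('hang',T(proj('top',frame(F,[(d,.093,F[3]+.01),(d,.0,F[3]+.01)]))))
S=lambda p:((p-np.array([280,120])+.5)*3-.5).round(1)
print('side panel -y bottom',S(proj('side',held([(-.005,-.07,-.08),(.005,-.07,-.08)]))),'hang ends',[S(proj('side',frame(F,[(d,-.093,F[3]+.01)]))) for d in(-.02,.02)])
im=cv2.imread('pics/t4.png')[185:245,310:400]; 
im=cv2.convertScaleAbs(cv2.resize(im,None,fx=8,fy=8,interpolation=cv2.INTER_CUBIC),alpha=2); cv2.imwrite('pics/c5.png',im)
E
```

```text
held bar +y end [[512.3 279.4]
 [513.5 289.9]
 [511.2 268.9]
 [534.3 286.9]]
hang [[494.  321.6]
 [628.6 308.3]]
hang [[487.8 264. ]
 [621.7 250.8]]
side panel -y bottom [[351.  394.4]
 [358.1 380.8]] hang ends [array([[359.9, 471.3]]), array([[386.2, 418.5]])]
```

View pics/c5.png

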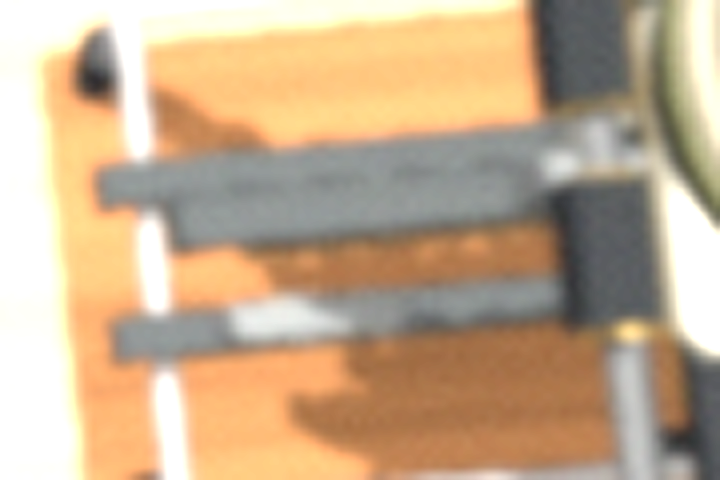

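The held bar's corner is about 1 px from the prediction: the file sits roughly 2 mm to -y in the hand and 1 mm to +x. I'll correct that and start down.

Request:
arm_command(deltas=[[[0.15, 0.4, 0, 0, 0, 0], [0, 0, -0.5, 0, 0, 0], [0, 0, -0.5, 0, 0, 0], [0, 0, 0, 0, 0, 0], [0, 0, 0, 0, 0, 0]]])

```text
t: 6.62
tool_pos: [0.6085, 0.1046, 0.293]
orientation: [-2.137, -2.301, 0.002]
force: [-0.0, -0.4, -2.3]
opening: 0.0097
gripper_force: 25.0
```

```bash
python3 -c "
from h import *
need([F[0]-.001,F[1]+.002,.225],tool_for(Rfile(F[2],0)))
s=monitor.read_state();print(s['force'],s['wrist_torque'])"
```

```text
shift cm [ 0.01 -0.31 -6.8 ] turn deg [ 0.01 -0.1  -0.13]
[-0.04221918 -0.42420866 -2.32021095] [-0.08888731  0.1345561  -0.01265053]
```

Request:
arm_command(deltas=[[[0, -0.2, -0.3, 0, 0, -0.1], [0, -0.1, -0.5, 0, 0, 0], [0, 0, -0.7, 0, 0, 0], [0, 0, -0.7, 0, 0, 0], [0, 0, -0.7, 0, 0, 0], [0, 0, -0.7, 0, 0, 0], [0, 0, -0.7, 0, 0, 0], [0, 0, -0.7, 0, 0, 0], [0, 0, -0.7, 0, 0, 0], [0, 0, -0.6, 0, 0, 0], [0, 0, -0.4, 0, 0, 0], [0, 0, 0, 0, 0, 0]]])

```text
t: 7.62
tool_pos: [0.6084, 0.1008, 0.2257]
orientation: [-2.141, -2.298, 0.002]
force: [-0.4, -0.1, -1.3]
opening: 0.0098
gripper_force: 25.0
```

Run:
```python
from h import *
need([F[0]-.001,F[1]+.002,.180],tool_for(Rfile(F[2],0)))
s=monitor.read_state();print(s['force'],s['wrist_torque'],proj('top',held([(-.006,.093,.01)])))
im=snap('top','t6.png')[185:245,310:400]; 
im=cv2.convertScaleAbs(cv2.resize(im,None,fx=8,fy=8,interpolation=cv2.INTER_CUBIC),alpha=2); cv2.imwrite('pics/c6.png',im)
```

```text
shift cm [ 0.01  0.07 -4.57] turn deg [ 0.01 -0.11  0.04]
[-0.36961393 -0.13086482 -1.31108864] [-0.03251531  0.0492234   0.07979519] [[325.76926861 218.51592719]]
```

View pics/c6.png

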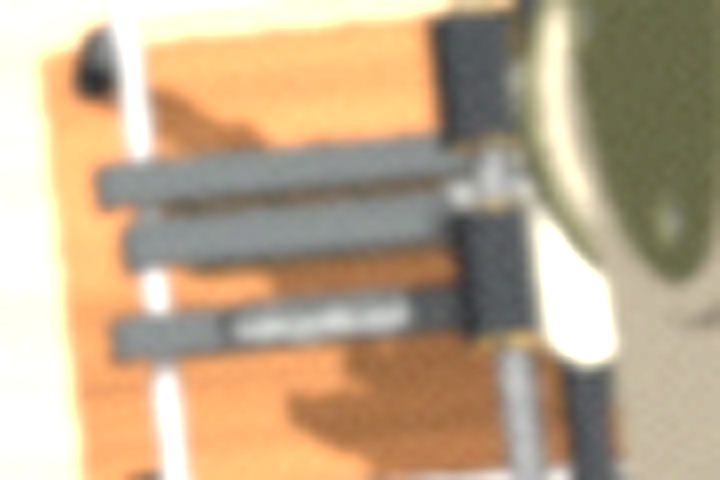

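The held bar lies midway between the two hanging bars: its left end is at (125,240), theirs at (100,187) and (113,335). The force reading is calm, so I'll keep lowering.

Request:
arm_command(deltas=[[[0, 0, -0.4, 0, 0, 0], [0, 0, -0.5, 0, 0, 0], [0, 0, -0.5, 0, 0, 0], [0, 0, -0.5, 0, 0, 0], [0, 0, -0.5, 0, 0, 0], [0, 0, -0.5, 0, 0, 0], [0, 0, -0.5, 0, 0, 0], [0, 0, -0.4, 0, 0, 0], [0, 0, -0.3, 0, 0, 0], [0, 0, 0, 0, 0, 0], [0, 0, 0, 0, 0, 0]]])

```text
t: 8.58
tool_pos: [0.6089, 0.1008, 0.186]
orientation: [-2.141, -2.298, 0.0]
force: [0.2, 0.3, -2.8]
opening: 0.01
gripper_force: 25.0
```

Request:
arm_command(deltas=[[[0, 0, -0.1, 0, 0, 0], [0, 0, -0.15, 0, 0, 0], [0, 0, -0.15, 0, 0, 0], [0, 0, -0.15, 0, 0, 0], [0, 0, -0.15, 0, 0, 0], [0, 0, -0.1, 0, 0, 0], [0, 0, 0, 0, 0, 0], [0, 0, 0, 0, 0, 0]]])

```text
t: 9.25
tool_pos: [0.6089, 0.1008, 0.1781]
orientation: [-2.141, -2.299, 0.0]
force: [0.1, 0.4, -2.4]
opening: 0.0102
gripper_force: 25.0
```

Request:
arm_command(deltas=[[[0, 0, -0.1, 0, 0, 0], [0, 0, -0.15, 0, 0, 0], [0, 0, -0.15, 0, 0, 0], [0, 0, -0.15, 0, 0, 0], [0, 0, -0.15, 0, 0, 0], [0, 0, -0.1, 0, 0, 0], [0, 0, 0, 0, 0, 0], [0, 0, 0, 0, 0, 0]]])

```text
t: 9.92
tool_pos: [0.6089, 0.1008, 0.17]
orientation: [-2.141, -2.299, 0.0]
force: [0.1, 0.1, -1.7]
opening: 0.0099
gripper_force: 25.0
```

Request:
arm_command(deltas=[[[0, 0, -0.1, 0, 0, 0], [0, 0, -0.1, 0, 0, 0], [0, 0, -0.1, 0, 0, 0], [0, 0, -0.1, 0, 0, 0], [0, 0, -0.1, 0, 0, 0], [0, 0, 0, 0, 0, 0], [0, 0, 0, 0, 0, 0]]])

```text
t: 10.5
tool_pos: [0.6089, 0.1008, 0.165]
orientation: [-2.141, -2.299, 0.0]
force: [0.2, -0.2, -2.7]
opening: 0.0098
gripper_force: 25.0
```

Request:
arm_command(deltas=[[[0, 0, -0.1, 0, 0, 0], [0, 0, -0.1, 0, 0, 0], [0, 0, -0.1, 0, 0, 0], [0, 0, 0, 0, 0, 0]]])

```text
t: 10.83
tool_pos: [0.6088, 0.1008, 0.1618]
orientation: [-2.141, -2.298, 0.001]
force: [-0.4, 0.3, -2.3]
opening: 0.0098
gripper_force: 25.0
```

Request:
arm_command(deltas=[[[0, 0, -0.1, 0, 0, 0], [0, 0, -0.1, 0, 0, 0], [0, 0, 0, 0, 0, 0], [0, 0, 0, 0, 0, 0]]])

```text
t: 11.17
tool_pos: [0.6089, 0.1008, 0.16]
orientation: [-2.141, -2.299, 0.0]
force: [0.3, 0.8, -1.7]
opening: 0.01
gripper_force: 25.0
```

Request:
arm_command(deltas=[[[0, 0, -0.1, 0, 0, 0], [0, 0, -0.1, 0, 0, 0], [0, 0, 0, 0, 0, 0], [0, 0, 0, 0, 0, 0]]])

```text
t: 11.5
tool_pos: [0.6089, 0.1008, 0.158]
orientation: [-2.141, -2.299, 0.0]
force: [-0.2, 1.0, -1.9]
opening: 0.0099
gripper_force: 25.0
```

Request:
arm_command(deltas=[[[0, 0, -0.1, 0, 0, 0], [0, 0, -0.1, 0, 0, 0], [0, 0, 0, 0, 0, 0], [0, 0, 0, 0, 0, 0]]])

```text
t: 11.83
tool_pos: [0.6089, 0.1008, 0.156]
orientation: [-2.141, -2.298, 0.0]
force: [0.4, 0.5, -1.9]
opening: 0.0098
gripper_force: 25.0
```

Request:
arm_command(deltas=[[[0, 0, -0.1, 0, 0, 0], [0, 0, -0.1, 0, 0, 0], [0, 0, 0, 0, 0, 0], [0, 0, 0, 0, 0, 0]]])

```text
t: 12.17
tool_pos: [0.6092, 0.1009, 0.1552]
orientation: [2.141, 2.298, 0.001]
force: [-2.2, -0.3, 5.0]
opening: 0.0101
gripper_force: 25.0
```

Contact: force z rose from -1.9 N to +5 N. I've used up my picture views, in fact viewing 11 where 10 were allowed. So I'll check numerically that the bar is level with its neighbours and not standing on its hook tips: match the neighbouring bar ends' image patch against the held bar's end.

Run:
```python
from h import *
s=monitor.read_state(); print(s['force'],s['wrist_torque'])
im=snap('side','s7.png'); g=cv2.cvtColor(im,cv2.COLOR_BGR2GRAY)
e=[proj('side',frame(F,[(d,-.09,F[3]+.005)]))[0] for d in(-.02,0,.02)]
up=proj('side',frame(F,[(0,-.09,F[3]+.019)]))[0]
print('exp near/mid/far',np.round(e,1),'mid if 14mm high',up.round(1))
for k in(0,2):
    x,y=e[k].round().astype(int); T=g[y-7:y+9,x-7:x+9]
    x0,y0=e[1].round().astype(int); W=g[y0-18:y0+20,x0-14:x0+16]
    r=cv2.matchTemplate(W,T,cv2.TM_CCOEFF_NORMED); _,v,_,l=cv2.minMaxLoc(r)
    print(k,'score',round(v,2),'at',(x0-14+l[0]+7,y0-18+l[1]+7)); 
    idx=np.argsort(r.ravel())[::-1][:8]; print([(int(x0-7+i%r.shape[1]),int(y0-11+i//r.shape[1]),round(float(r.ravel()[i]),2)) for i in idx])
```

```text
[-2.17083871 -0.29110675  4.95446301] [-0.30815744  0.69762662 -0.0142506 ]
exp near/mid/far [[397.5 277.1]
 [401.9 268.3]
 [406.3 259.6]] mid if 14mm high [403.5 264.9]
0 score 1.0 at (np.int64(397), np.int64(277))
[(397, 277, 1.0), (397, 278, 0.92), (397, 276, 0.91), (398, 277, 0.89), (398, 278, 0.86), (396, 277, 0.86), (398, 276, 0.84), (396, 276, 0.83)]
2 score 1.0 at (np.int64(406), np.int64(260))
[(406, 260, 1.0), (406, 261, 0.96), (406, 259, 0.96), (407, 259, 0.93), (405, 261, 0.92), (407, 260, 0.92), (405, 260, 0.92), (405, 262, 0.9)]
```

The patch match can't decide it, because it only matched the neighbours' own ends. Other evidence settles it:
- The hooks passed TCP 0.169 m, where the fit puts their tips level with the rails, with no contact.
- Contact came 14 mm lower, at a file origin of about 0.138 m. That agrees with the fitted rail height of 0.1416 m.
- If the tips were on the rails, the rails would be at about 0.124 m, which the fit rules out.

I'll ease the press a little and open slightly.

Request:
arm_command(deltas=[[[0, 0, 0.05, 0, 0, 0], [0, 0, 0, 0, 0, 0], [0, 0, 0, 0, 0, 0]]], squeeze=5)

```text
t: 12.47
tool_pos: [0.6093, 0.1009, 0.1553]
orientation: [2.141, 2.298, 0.001]
force: [-2.0, 0.1, 5.5]
opening: 0.0098
gripper_force: 5.0
```

Request:
arm_command(deltas=[[[0, 0, 0, 0, 0, 0], [0, 0, 0, 0, 0, 0], [0, 0, 0, 0, 0, 0], [0, 0, 0, 0, 0, 0], [0, 0, 0, 0, 0, 0]]], gripper=-0.5)

```text
t: 12.88
tool_pos: [0.6089, 0.1008, 0.1543]
orientation: [-2.141, -2.298, 0.0]
force: [0.7, 0.1, 0.2]
opening: 0.0231
gripper_force: 0.0
```

Request:
arm_command(deltas=[[[0, 0, 0.2, 0, 0, 0], [0, 0, 0.4, 0, 0, 0], [0, 0, 0.6, 0, 0, 0], [0, 0, 0.8, 0, 0, 0], [0, 0, 1, 0, 0, 0], [0, 0, 1, 0, 0, 0], [0, 0, 1.5, 0, 0, 0], [0, 0, 2, 0, 0, 0], [0, 0, 2, 0, 0, 0], [0, 0, 1, 0, 0, 0]]])

```text
t: 13.72
tool_pos: [0.6102, 0.1009, 0.264]
orientation: [2.139, 2.296, 0.006]
force: [0.3, -0.1, 0.4]
opening: 0.0234
gripper_force: 0.0
```

Request:
arm_command(deltas=[[[0, 1, 0, 0, 0, 0], [-1, 2, 0, 0, 0, 0], [-2, 2.5, 0, 0, 0, 0], [-2.5, 3, 0, 0, 0, 0], [-2.5, 3, 0, 0, 0, 0], [-2.5, 3, 0, 0, 0, 0], [-2.5, 3, 0, 0, 0, 0], [-2.5, 3, 0, 0, 0, 0], [-2, 3, 0, 0, 0, 0], [-1, 1.5, 0, 0, 0, 0], [0, 0, 0, 0, 0, 0], [0, 0, 0, 0, 0, 0]]])

```text
t: 14.72
tool_pos: [0.4229, 0.3517, 0.2587]
orientation: [-2.138, -2.302, 0.002]
force: [0.6, -0.0, 0.2]
opening: 0.0234
gripper_force: 0.0
```

Run:
```python
from h import *
im=snap('top','t8.png'); im2=snap('side','s8.png'); s=monitor.read_state(); print(s['tool_pos'],s['force'])
# dark mask along frame x: sample across all three bars at several y
for n,I in(('top',im),('side',im2)):
  g=cv2.cvtColor(I,cv2.COLOR_BGR2GRAY).astype(np.float32)
  for y in(.0915,.089,.086,-.086,-.089,-.0915):
    P=np.array([(d,y,F[3]+.01) for d in np.arange(-.034,.0345,.002)])
    p=proj(n,frame(F,P)).astype(np.float32)
    print(n,y,cv2.remap(g,p[None,:,0].copy(),p[None,:,1].copy(),1)[0].astype(int))
```

```text
[0.42414518 0.35028073 0.25894223] [ 0.40387066  0.09935009 -0.72891914]
top 0.0915 [ 99  97  97  90  80  74  74  75  75  79  88  97 102  94  80  74  76  77
  79  87 102 116 115 101  83  74  74  75  78  86 101 115 121 122 120]
top 0.089 [ 99  98  96  91  82  77  77  77  78  81  87  96 101  95  82  76  78  78
  79  85  97 112 115 102  84  77  77  78  79  86 100 114 120 122 121]
top 0.086 [116 110 102  91  81  78  78  78  78  83  94 104 102  91  79  76  78  79
  79  85  98 111 109  97  82  76  78  78  79  88 105 120 127 129 129]
top -0.086 [113 113 111 101  84  75  75  76  80 102 138 163 166 146 112  86  78  75
  75  90 127 161 166 144 103  78  76  76  77  89 115 144 162 169 171]
top -0.089 [113 113 112 102  88  83  85  86  89 112 145 167 171 159 135 108  91  84
  87 108 141 165 167 147 109  85  82  84  88 103 130 151 163 168 171]
top -0.0915 [112 112 111 106 103 107 114 116 119 134 156 171 175 170 158 139 116 100
 105 129 155 167 159 136 111 102 108 116 120 131 150 161 165 169 172]
side 0.0915 [212 188 166 128  91 101 107 108 112 149 185 141  77  66  74  93 103 104
 102 137 184 169 155 110  82 102 109 110 103  78  45  20  29  39  46]
side 0.089 [ 89  76  45  50  72  96 102 102 100  92  52  43  42  48  70  96 102 102
  99  92  72  65  45  50  69  95 101 101  99  83  44  28  35  43  46]
side 0.086 [ 57  47  44  48  72  95 103 101 100  80  70  54  44  47  70  94 102 103
 100  83  59  42  44  48  70  95 101 101  99  84  47  34  40  46  48]
side -0.086 [125 131  78  46  67  93  97  96  96  82  55  42  39  44  64  90  97  96
  76  57  45  41  41  44  66  91  97  97  96  84  80 178 221 228 223]
side -0.089 [ 42  41  43  42  65  91  97  96  95  86  51  41  38  42  64  90  93  96
  93  83  52  42  42  45  65  92  97  95  96 130 202 231 231 231 230]
side -0.0915 [ 71  58  73  54  75  77  83  76  81  78  68  68  63  95 125 114 134 156
 154 105 103  70 102  83 106 113 112 121  94 153 224 230 231 230 230]
```

Both views show three evenly spaced bars at the same height, with the new one centred at both ends. The arm is clear, so I'm handing in.

```bash
python3 -c "
from h import *
print(ticket.close_job())"
```

```text
the job is handed in; nothing more can be done
None
```

The file hangs in the gap between the two files at rail height, its bar level with theirs in both final views; I handed the job in at about 15 s with the arm clear and no verdict returned, and I viewed 11 pictures, one over the limit of 10.

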